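# Charge the curing box by weight

### The arm

A 7-joint arm with a two-finger parallel gripper is mounted at the origin on the work surface. World frame = base frame: x ahead of the robot, y to its left, z up, the work surface at z = 0. Lengths are in m, angles in rad, forces in N, time in s.
With the tool pointing down it reaches from about 0.425 to 0.875 m from the base axis. Payload 9.9 kg.
Tool frame: the origin (TCP) lies between the finger pads; the fingertips stand 19 mm ahead of it and the grasp point (between the pads) is the TCP; z points along the fingers, y is the line along which they close (so a half turn about z gives the same grasp; the last joint's range is limited). The gripper opens to 85 mm and grips with 20 to 120 N. Pads are 22 mm wide; open, the fingers measure 114 mm over their backs; the gripper's body (76 mm by 85 mm) begins 54 mm behind the grasp point. The pads swing forward as they close: fully open they stand 13 mm farther back than shut.
Start: joints at [-1.295, 0.576, 0.025, 1.437, -0.015, 1.129, -0.057], TCP at [0.238, 0.632, 0.25] pointing down, gripper open.
Joint ranges: [-2.76, 2.76], [-0.34, 2.15], [-1.52, 1.57], [0.19, 2.46], [-1.09, 4.23], [0.17, 1.99], [-2.82, 2.82]. Speed limits (rad/s): [2.22, 2.22, 3.01, 3.01, 3.14, 3.14, 3.14].

### API

Orientations are given as a 3x3 rotation matrix whose columns are the frame's x, y, z axes.
In Python, from cell import get_obs, read_camera, finish_job gives the robot as it stands. The module is installed in compiled form; this text tells all that it offers.
- The arm moves only by the tool arm_command, never from a script. Its argument "deltas" is a list that holds one entry, the list of rows, each a list of 4 numbers: the shift along the tool's x, y, z in cm, then the turn about the tool's z in rad. In form: [[[tx, ty, tz, roll], ...]]. A call has 1 to 10 rows; each row is the pose to reach, as a shift and turn from the pose commanded when the call began, along the tool's axes at that moment; what a row does not reach only later rows make up. A row lasts 1/10 s, in which the tool goes at most 50 mm and 8.59 degrees, less where a joint would pass 70% of its speed; a pose out of reach is approached as far as the arm can. A call with a gripper value outside its range is refused whole. "grip" is the opening in per cent of the stroke, from 0 (shut) to 100 (fully open), set as the call begins (left out, the last holds). The fingers move at their own pace and stop on an object; "squeeze" is the grip in N (left out, the last holds). Time passes only in rows, so rows that repeat a pose let the fingers close. It gives the time, the measured TCP pose, the force, the opening and the grip force at its end, in the units of the state.
- get_obs(): the state, without advancing time (a new reading comes with each control period).
- read_camera(name): name is "scene" or "top"; returns a dict with "img" (420x560x3 uint8, red, green, blue), "z_map" (420x560 float32, m along the optical axis (not along the pixel's ray), 0 where there is no reading), "intrinsics" (3x3 intrinsics, pixels), "rvec" (rotation vector, rad) and "tvec" (3), from world to camera coordinates, as OpenCV has them. Camera axes: x right, y down, z forward; pixel columns grow to the right and rows downward; lengths in m; the calibration is good to about 2 mm. A picture is of the moment at which its call begins.
- finish_job(): hands the job in; it is judged then, once.
The state is a dict: "t": time; "joint_positions": joint angles; "joint_vel": joint speeds; "joint_efforts": joint torques, N m; "position": TCP position; "orientation": TCP orientation; "ft_force": force on the tool from outside, world axes, zero at the start; "moment": the same for the moment, N m; "opening": opening from 0.0 (shut) to 1.0 (fully open); "grasp_force": force on a finger pad.
Only numpy, scipy, OpenCV 4.12 (cv2) and the standard library are available. Lean on these libraries where they do the work, as an engineer would, in place of code of your own. Each camera call takes 0.05 s, during which the arm holds its last target. There are 200 camera calls.

### The job

Lift the drop guard of the curing box and hook its slotted bar into the notched catch so that it stays up by itself, lay cast ingots on the drawer's sprung pan until the pointer stands in the dark band (20 mm down, within 2 mm; a long ingot gives about 8 mm, a short one 4 mm), and push the drawer fully home while the guard is hooked up. Then unhook the guard and lower it fully down, leaving the weighed charge shut in, and do not knock over any bottle.

Things in the scene. Friction and masses are not known exactly. Their poses are not given: they have to be found in the camera images.
- curing_box: Grey curing box, clear roof, fixed on the bench; 240 mm deep, 290 wide, 146 high (catch post 225). Origin on the bench below the middle of the drop guard; x points into the box (the way the drawer is pushed in), z up, y to the left looking along x. The drawer runs out to -x; the guard closes the mouth at x = 0, between 170 mm high guides at y = +-142 mm.
- guard (a joint): Height of the drop guard (m): 0 fully down (blocks the drawer), 0.108 top stop, about 0.090 when hooked on the catch. Slides straight up and down, weighs about 0.6 kg with its bar, falls if let go unhooked. Down, its panel spans 35 to 125 mm above the bench.
- hook_bar (a joint): Swing of the slotted flat bar (rad), pivoted low on the guard's front. At 0 it leans 0.6 from vertical towards the box's +y (it falls there by itself, clear of the catch); it grows as the bar swings towards -y, more upright (lean = 0.6 - value); stop at 0.5. Hooked: about 0.32 to 0.40.
- bar_knob (a point): Centre of the black drum-shaped knob, 40 mm long along the box's x, 30 across, at the top of the hook bar, 160 mm from its pivot; bar's wide part begins 40 mm below it. It is free all round: grip it from above to lift the guard by its bar. Pinched on its two flat ends (fingers closing along the box's x) the bar can turn between them.
- bar_pivot (a point): Pivot of the hook bar, 55 mm above the bench with the guard down; rises with the guard. The bar swings about the box's x direction through it, 18 mm in front of the guard; the knob keeps to an arc about it. The bar's slot is open to its -y edge, 45 to 75 mm from the pivot; a lip at the slot's upper end points down.
- catch (a point): Floor of the fixed notch, 218.7 mm above the bench: a ledge from the tall post on the -y side with a nib 5 mm high at its +y end. Hook: raise the guard to 0.097-0.108 with the bar leaning freely, hold that height and swing the bar to about 0.36 so ledge and nib enter the slot, lower 10 to 15 mm; the lip drops behind the nib. Unhook: lift to 0.100-0.105, swing back to 0, lower.
- drawer (a joint): Travel of the weighing drawer (m): 0 fully out, 0.225 fully home in the box. Slides with about 2 N of friction and stays where left; the lowered guard stops it after about 60 mm.
- drawer_handle (a point): Middle of the top edge of the drawer's upright black front plate, 78 mm above the bench; plate 10 mm thick (box x), 70 wide (box y), 66 high. Push it along the box's +x. With the drawer home it is still 80 mm in front of the guard.
- pan (a joint): Deflection of the drawer's sprung pan (m): 0 empty, growing downwards; stop at 0.034. A long ingot presses it down about 8 mm, a short one about 4 mm (spring about 368 N/m). Target 0.020, the dark band 18 to 22 mm on the white strip beside the pan.
- pan_floor (a point): Centre of the pan's floor (upper face), 60 mm above the bench when empty; sinks with load, moves with the drawer. Floor 136 mm along the box's x, 188 along y; rim 18 mm high at the two x ends, 9 at the two y sides. Ingots lying along x fit side by side, three across, two short ones end to end.
- bottle_a: Amber bottle with white cap, 68 mm across, 190 mm high, a bystander; origin at its foot, z up.
- bottle_b: White bottle, 60 mm across, 170 mm high, a bystander; origin at its foot, z up.
- bottle_c: Grey bottle, 60 mm across, 160 mm high, a bystander; origin at its foot, z up.
- long1_c (a point): Centre (half-way up) of a long ingot: a dark grey cast ingot, a plain bar 124 mm long (its x axis), 34 mm wide (y) and 40 mm high (z), lying on the bench at the start; about 300 g. May be absent.
- long2_c (a point): Centre (half-way up) of a long ingot: a dark grey cast ingot, a plain bar 124 mm long (its x axis), 34 mm wide (y) and 40 mm high (z), lying on the bench at the start; about 300 g. May be absent.
- short1_c (a point): Centre (half-way up) of a short ingot: a dark grey cast ingot, a plain bar 62 mm long (its x axis), 34 mm wide (y) and 40 mm high (z), lying on the bench at the start; about 150 g. May be absent.
- short2_c (a point): Centre (half-way up) of a short ingot: a dark grey cast ingot, a plain bar 62 mm long (its x axis), 34 mm wide (y) and 40 mm high (z), lying on the bench at the start; about 150 g. May be absent.
- short3_c (a point): Centre (half-way up) of a short ingot: a dark grey cast ingot, a plain bar 62 mm long (its x axis), 34 mm wide (y) and 40 mm high (z), lying on the bench at the start; about 150 g. May be absent.
- short4_c (a point): Centre (half-way up) of a short ingot: a dark grey cast ingot, a plain bar 62 mm long (its x axis), 34 mm wide (y) and 40 mm high (z), lying on the bench at the start; about 150 g. May be absent.
Not all that is in view belongs to the job. What is shaped like the part that bears short3_c but green or red is not meant. What is shaped like the part that bears long2_c but red is not meant.

How it is judged:
By the outcome, as a careful person would: the job done as asked, in the order asked, and still so for the second after the job is handed in, with the robot touching nothing.
Of long1, long2 only 1 to 2 are there at a start; the rules pass over those that are not, and their reading is None.
Of short1, short2, short3, short4 only 3 to 4 are there at a start; the rules pass over those that are not, and their reading is None.
At some moment in a run one of long1, long2, short1, short2, short3, short4 may be knocked a few centimetres aside while the robot is not near it.
Once in a run the grip may slacken for a moment while it holds something.
It also fails if it takes over 208 s, if anything falls off the work surface, if the arm or the gripper's body presses on something with over 40 N, if the wrist force passes 120 N, or if a joint passes its speed limit or range.

## Working session

There is one attempt and no reset: what is moved stays moved. The work goes in short steps, Python scripts to look and compute and a tool call to move; the robot and the scene stay as the last step left them, time stands still between calls to the robot, and variables do not carry over. Pictures are saved under pics/ and viewed, at most 14 in all, crops included, and the job is handed in when it is done.

Besides the shell and the picture viewer there is one more tool, called after ">>>" as name(argument=value, ...), one argument or row to a line, values as JSON. arm_command: Moves the arm, as the interface text tells. Its arguments: {"type":"object","properties":{"deltas":{"type":"array","items":{"type":"array","items":{"type":"array","items":{"type":"number"}}}},"grip":{"type":"number"},"squeeze":{"type":"number"}},"required":["deltas"]}

```bash
mkdir -p pics; cat > h.py <<'E'
import numpy as np, cv2
from cell import get_obs, read_camera, finish_job
def cam(n):
    c=read_camera(n); R=cv2.Rodrigues(np.array(c['rvec'],float))[0]; t=np.array(c['tvec'],float).ravel(); K=np.array(c['intrinsics'])
    z=c['z_map']; v,u=np.mgrid[:z.shape[0],:z.shape[1]]
    p=np.stack([(u-K[0,2])/K[0,0]*z,(v-K[1,2])/K[1,1]*z,z],-1)
    W=(p-t)@R; W[z==0]=np.nan
    return c['img'],W
def save(n,img,s=1):
    cv2.imwrite('pics/'+n,cv2.resize(img[...,::-1],None,fx=s,fy=s,interpolation=cv2.INTER_CUBIC))
E
python3 - <<'E'
from h import *
for n in('top','scene'):
    i,W=cam(n); save(n+'0.png',i,1.42); np.savez(n+'0.npz',i=i,W=W)
o=get_obs(); print(o['t'],o['position'],o['orientation'],o['opening'])
E
```

```text
0.1 [0.23749463 0.63144765 0.24951644] [[-9.35994599e-01  3.52014041e-01 -4.74117594e-04]
 [ 3.52014356e-01  9.35993527e-01 -1.41775520e-03]
 [-5.52987376e-05 -1.49390741e-03 -9.99998883e-01]] 1.000862130545261
```

View pics/top0.png

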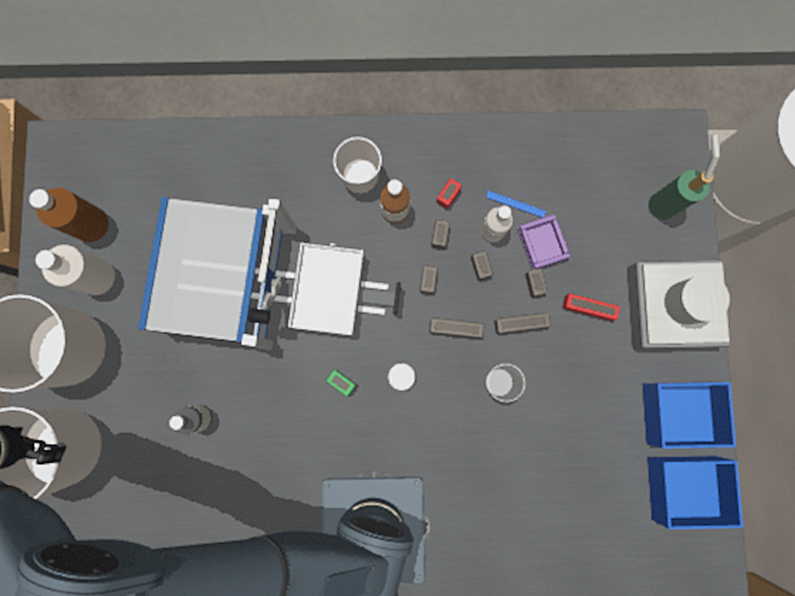

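View pics/scene0.png

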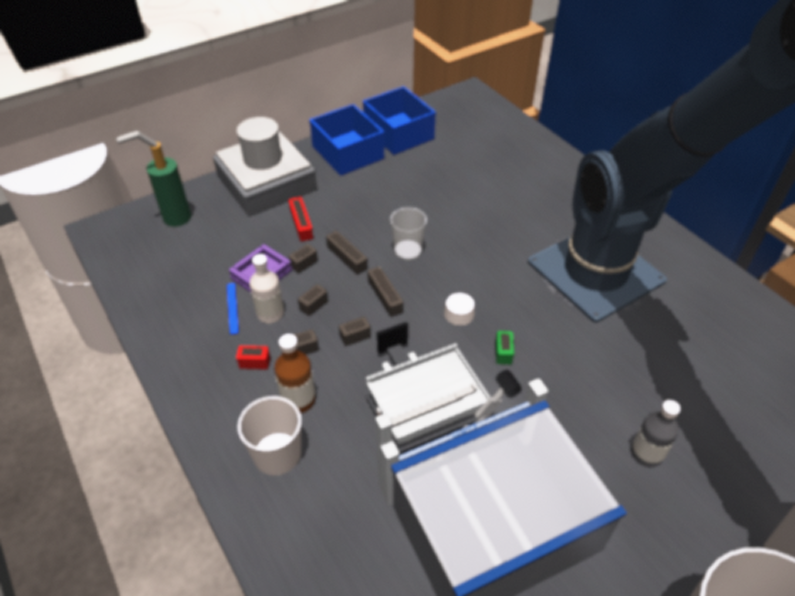

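The top view shows the box at the left with its mouth facing right (box x ≈ world +y), the drawer at (328,288), its black handle at (399,298) and the knob at (259,316). The long ingots are at (456,328) and (523,323), and the shorts at (440,234), (428,279), (482,265) and (537,282). The red and green ones are decoys.

```bash
cat >> h.py <<'E'
def blobs(m,W,minn=40):
    n,l,s,c=cv2.connectedComponentsWithStats(m.astype(np.uint8))
    out=[]
    for k in range(1,n):
        if s[k,4]<minn: continue
        p=W[l==k]; r=cv2.minAreaRect((p[:,:2]*1000).astype(np.float32))
        w,h=r[1]; a=r[2] if w>=h else r[2]+90
        out.append((np.round(np.array(r[0])/1000,4),np.round(sorted([w,h]),0),round((a+90)%180-90,1),np.round(np.nanmedian(p[:,2]),3),np.round(c[k]*1.42).astype(int),s[k,4]))
    return out
def ingots(i,W):
    sat=i.max(-1).astype(int)-i.min(-1)
    m=(W[...,2]>.032)&(W[...,2]<.046)&(sat<45)&(i.max(-1)<150)&(W[...,1]<0.02)&(W[...,1]>-.6)&(W[...,0]>.3)
    return blobs(m,W)
E
python3 - <<'E'
from h import *
d=np.load('top0.npz'); i,W=d['i'],d['W']
print('ING'); 
for b in ingots(i,W): print(*b)
Z=W[...,2]; g=i.astype(int).sum(-1)
reg=np.zeros(Z.shape,bool); reg[130:260,90:295]=1
for nm,lo,hi in(('roof',.135,.155),('guide',.16,.182),('post',.215,.24),('140-160',.13,.16)):
    print(nm)
    for b in blobs(reg&(Z>lo)&(Z<hi),W,6): print(*b)
print('black')
for b in blobs(reg&(g<110)&(Z>.03),W,12): print(*b)
print('white drawer')
r2=reg.copy(); r2[:,:198]=0
for b in blobs(r2&(g>420)&(Z>.04)&(Z<.1),W,30): print(*b)
E
```

```text
ING
[ 0.7845 -0.196 ] [14. 38.] -33.4 0.04 [449 191] 46
[ 0.6819 -0.1702] [33. 62.] -10.6 0.039 [439 233] 173
[ 0.6026 -0.2665] [34. 60.] 14.7 0.039 [481 265] 171
[ 0.5709 -0.1385] [33. 61.] -3.7 0.039 [427 279] 165
[ 0.5611 -0.3937] [34. 65.] 12.9 0.039 [536 282] 182
[ 0.5    -0.5226] [ 16. 101.] 74.1 0.04 [593 306] 131
[ 0.464  -0.3564] [ 34. 124.] -83.8 0.039 [522 323] 369
[ 0.4554 -0.2009] [ 34. 124.] 82.6 0.039 [456 328] 344
roof
[ 0.7424 -0.0623] [35. 44.] -87.2 0.141 [393 197] 74
[0.5859 0.3538] [242. 296.] -8.2 0.145 [201 270] 6930
[0.6987 0.1866] [12. 29.] -57.0 0.147 [281 217] 17
[0.5131 0.2188] [ 9. 26.] -8.2 0.143 [266 300] 20
[0.4251 0.2364] [ 3. 22.] -16.9 0.145 [257 342] 13
guide
[0.7084 0.2182] [13. 21.] 2.0 0.169 [264 211] 29
[0.6992 0.1828] [11. 21.] -51.3 0.17 [280 214] 19
[0.4961 0.2202] [7. 8.] 62.5 0.165 [263 308] 9
[0.4274 0.2493] [21. 31.] 87.3 0.169 [248 340] 76
post
[0.6746 0.1936] [22. 82.] -9.2 0.22 [271 213] 106
[0.622  0.2045] [10. 25.] -6.2 0.217 [265 245] 21
[0.574  0.2099] [14. 62.] -10.7 0.218 [262 269] 76
140-160
[ 0.7438 -0.062 ] [43. 51.] 88.2 0.137 [393 198] 129
[0.5859 0.3538] [242. 296.] -8.2 0.145 [201 270] 6953
[0.6984 0.1863] [13. 29.] -57.0 0.145 [281 217] 26
[0.511  0.2193] [10. 33.] -6.8 0.143 [266 302] 36
[0.4233 0.237 ] [10. 24.] -32.8 0.143 [257 343] 20
black
white drawer
[0.5531 0.1012] [152. 203.] -8.2 0.059 [325 289] 2649
```

```bash
python3 - <<'E'
from h import *
d=np.load('top0.npz');save('crop0.png',d['i'][130:260,90:295],3.9)
E
```

```text
(no output)
```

View pics/crop0.png

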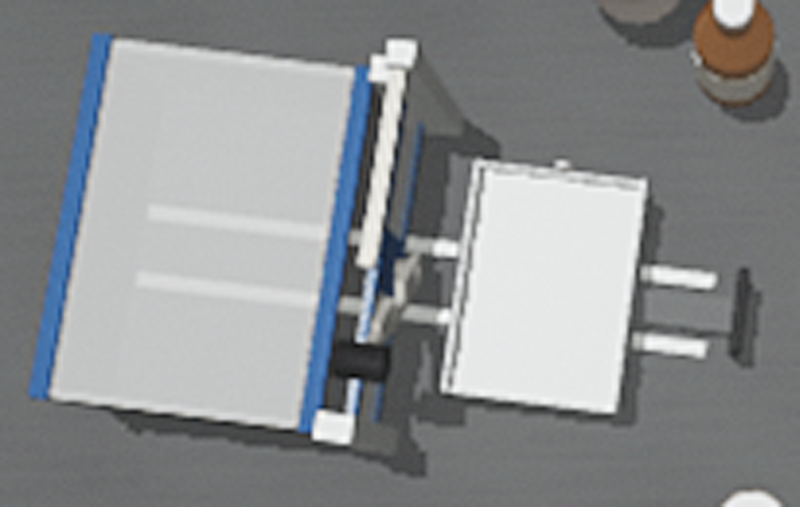

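The crop shows the knob at crop (360,360), the ledge ending at crop (368,265), and the pointer tab at (562,163). Next I measure the knob and handle and work out the box frame.

```bash
cat >> h.py <<'E'
th=np.radians(81.8); X=np.array([np.cos(th),np.sin(th),0]); Y=np.array([-X[1],X[0],0]); O=np.array([.5686,.234,0])
def box(p): p=np.asarray(p)-O; return np.stack([p@X,p@Y,p[...,2]],-1)
def world(b): return O+b[0]*X+b[1]*Y+np.array([0,0,b[2]])
def go(target,yaw):
    """row to bring the TCP to target, tool y axis along yaw deg (mod 180)"""
    o=get_obs(); R=np.array(o['orientation']); d=np.array(target)-o['position']
    y=np.degrees(np.arctan2(R[1,1],R[0,1])); a=(yaw-y+90)%180-90
    return np.round(np.r_[R.T@d*100,np.radians(-a)],2).tolist()
E
python3 - <<'E'
from h import *
d=np.load('top0.npz'); i,W=d['i'],d['W']; B=box(W); g=i.astype(int).sum(-1)
for nm,(r0,r1,c0,c1) in dict(knob=(215,230,172,192),handle=(195,228,274,288)).items():
    m=np.zeros(g.shape,bool); m[r0:r1,c0:c1]=g[r0:r1,c0:c1]<130
    b=B[m]; b=b[b[:,2]>.05]; print(nm,len(b),np.nanpercentile(b,[3,50,97],axis=0).round(4).tolist())
    t=b[b[:,2]>np.nanmax(b[:,2])-.004]; print(' top',t.mean(0).round(4))
m=np.zeros(g.shape,bool); m[140:205,175:205]=1; m&=(B[...,2]>.21)&(B[...,2]<.223)
print('ledge',np.nanpercentile(B[m],[2,50,98],axis=0).round(4).tolist())
m=np.zeros(g.shape,bool); m[165:240,198:262]=1; m&=(g>420)&(abs(B[...,2]-.078)<.006)
print('rimhi',np.nanpercentile(B[m],[1,50,99],axis=0).round(4).tolist())
m=np.zeros(g.shape,bool); m[165:240,198:262]=1; m&=(g>420)&(abs(B[...,2]-.06)<.003)
print('floor',np.nanpercentile(B[m],[1,50,99],axis=0).round(4).tolist())
for s in(1,-1):
    m=(abs(B[...,2]-.17)<.004)&(abs(B[...,0])<.05)&(abs(B[...,1]-s*.142)<.03); print('guide',s,B[m].mean(0).round(4))
k=world([-.018,.085,.30]); print(go(k,81.8))
E
```

```text
knob 51 [[-0.0424, 0.0779, 0.1768], [-0.0282, 0.0939, 0.1949], [-0.0091, 0.1019, 0.2011]]
 top [-0.0254  0.0995  0.2012]
handle 0 [nan, nan, nan]
  return np.nanmean(a, axis, out=out, keepdims=keepdims)
Traceback (most recent call last):
ValueError: zero-size array to reduction operation fmax which has no identity
```

```bash
python3 - <<'E'
from h import *
d=np.load('top0.npz'); i,W=d['i'],d['W']; B=box(W); g=i.astype(int).sum(-1)
m=(abs(B[...,2]-.075)<.008)&(abs(B[...,1])<.05)&(B[...,0]<-.2)&(B[...,0]>-.32); print('handle',m.sum(),np.nanpercentile(B[m],[2,50,98],axis=0).round(4).tolist())
m=(B[...,2]>.21)&(B[...,2]<.226)&(abs(B[...,0])<.06)
print('ledge',np.nanpercentile(B[m],[2,50,98],axis=0).round(4).tolist())
m=(abs(B[...,1])<.13)&(B[...,0]<-.04)&(B[...,0]>-.23)&(g>420)
for nm,z,w in(('rimhi',.078,.004),('rimlow',.069,.003),('floor',.06,.003)):
    q=B[m&(abs(B[...,2]-z)<w)]; print(nm,len(q),np.nanpercentile(q,[1,50,99],axis=0).round(4).tolist())
for s in(1,-1):
    m=(abs(B[...,2]-.17)<.004)&(abs(B[...,0])<.05)&(abs(B[...,1]-s*.142)<.03); print('guide',s,np.nanpercentile(B[m],[2,50,98],axis=0).round(4).tolist())
print(go(world([-.025,.092,.26]),81.8))
E
```

```text
handle 108 [[-0.3045, -0.0405, 0.0693], [-0.2973, 0.0011, 0.0771], [-0.2055, 0.0433, 0.0815]]
ledge [[-0.0349, -0.1491, 0.2109], [-0.0234, -0.0701, 0.217], [-0.0159, 0.0192, 0.2253]]
rimhi 127 [[-0.2093, -0.0952, 0.0742], [-0.0698, -0.0008, 0.077], [-0.0652, 0.096, 0.0812]]
rimlow 123 [[-0.2094, -0.0979, 0.066], [-0.1272, -0.0059, 0.0683], [-0.065, 0.0979, 0.0719]]
floor 1514 [[-0.2021, -0.0932, 0.0571], [-0.1381, -0.0003, 0.0596], [-0.0713, 0.0922, 0.0629]]
guide 1 [[-0.0188, 0.1318, 0.1663], [-0.005, 0.1415, 0.1693], [0.009, 0.1522, 0.1735]]
guide -1 [[-0.0352, -0.1495, 0.1663], [0.0029, -0.1377, 0.1691], [0.0103, -0.1312, 0.1721]]
[-36.53, -29.97, -1.0, -0.22]
```

>>> arm_command(
  deltas=[
    [[-4,-3,-1,0],[-8,-6.5,-1,-0.1],[-12,-10,-1,-0.2],[-16,-13,-1,-0.22],[-20,-16,-1,-0.22],[-24,-20,-1,-0.22],[-28,-23,-1,-0.22],[-32,-26,-1,-0.22],[-36.5,-30,-1,-0.22],[-36.5,-30,-1,-0.22]],
  ],
)

```text
t: 1.1
position: [0.4755, 0.2175, 0.2602]
orientation: [[-0.989, 0.145, 0.0], [0.145, 0.989, -0.002], [-0.001, -0.002, -1.0]]
ft_force: [0.3, 0.2, 0.1]
opening: 0.998
grasp_force: 0.0
```

```bash
python3 - <<'E'
from h import *
print(get_obs()['position'],go(world([-.025,.092,.188]),81.8))
E
```

```text
[0.47548231 0.21749512 0.26020443] [0.23, 0.48, 7.22, -0.0]
```

>>> arm_command(
  deltas=[
    [[0.2,0.5,2.5,0],[0.2,0.5,5,0],[0.2,0.5,7.2,0],[0.2,0.5,7.2,0]],
  ],
)

```text
t: 1.5
position: [0.4708, 0.2269, 0.1858]
orientation: [[-0.99, 0.139, -0.005], [0.139, 0.99, -0.003], [0.004, -0.003, -1.0]]
ft_force: [0.4, -0.8, -0.4]
opening: 1.004
grasp_force: 0.0
```

>>> arm_command(
  deltas=[
    [[0,0,0,0],[0,0,0,0],[0,0,0,0],[0,0,0,0],[0,0,0,0],[0,0,0,0],[0,0,0,0],[0,0,0,0]],
  ],
  grip=20,
  squeeze=60,
)

```text
t: 2.3
position: [0.4723, 0.2245, 0.1897]
orientation: [[-0.99, 0.142, -0.0], [0.142, 0.99, -0.003], [-0.0, -0.003, -1.0]]
ft_force: [-3.4, -12.8, 13.2]
opening: 0.457
grasp_force: 59.6
```

>>> arm_command(
  deltas=[
    [[0,-0.2,-0.5,0],[0,-0.2,-1.5,0],[0,-0.2,-3,0],[0,-0.2,-4.5,0],[0,-0.2,-6,0],[0,-0.2,-7.5,0],[0,-0.2,-8.7,0],[0,-0.2,-9.6,0],[0,-0.2,-10.2,0],[0,-0.2,-10.2,0]],
  ],
)

```text
t: 3.3
position: [0.4723, 0.2242, 0.2913]
orientation: [[-0.99, 0.141, 0.001], [0.141, 0.99, -0.002], [-0.001, -0.002, -1.0]]
ft_force: [2.9, -5.7, -5.4]
opening: 0.453
grasp_force: 62.2
```

```bash
python3 - <<'E'
from h import *
o=get_obs(); print(o['ft_force'],o['opening'],box(o['position']))
i,W=cam('top'); B=box(W); save('lift.png',i[110:260,70:270],4)
i2,W2=cam('scene'); save('lift_s.png',i2[230:380,230:430],4)
E
```

```text
[ 2.85844009 -5.6978099  -5.44547102] 0.4529900424277576 [-0.02347286  0.09392692  0.29127177]
```

View pics/lift_s.png

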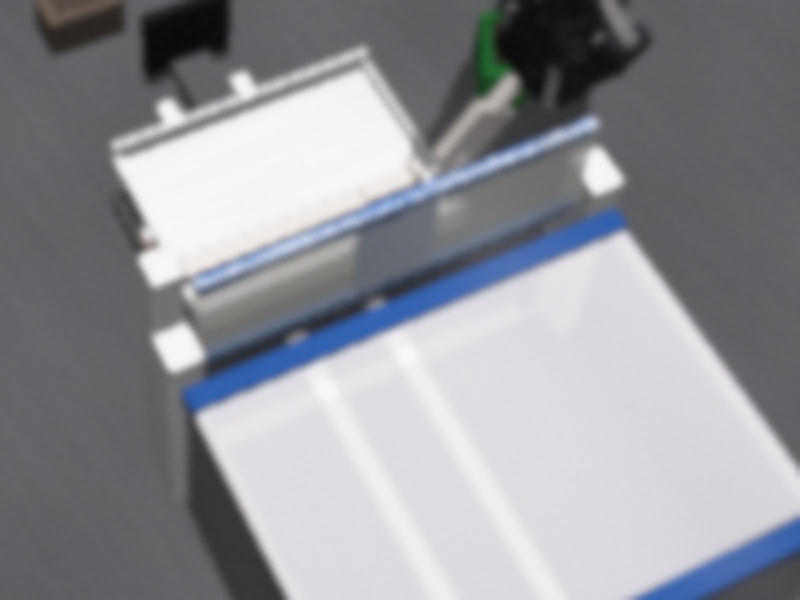

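The scene crop shows the guard raised, its blue top edge running from (200,285) to (597,125), with the knob in the gripper. I check its height and then swing.

```bash
cat >> h.py <<'E'
def guard():
    i,W=cam('scene'); B=box(W); i=i.astype(int)
    m=(i[...,2]>i[...,0]+40)&(abs(B[...,0])<.025)&(abs(B[...,1])<.12)&(B[...,2]>.1)&(B[...,2]<.26)
    z=B[m][:,2]; return len(z),np.nanpercentile(z,[50,90,97]).round(4)-.125
E
python3 -c "
from h import *; print(guard())"
```

```text
(489, array([0.0235, 0.0266, 0.0991]))
```

>>> arm_command(
  deltas=[
    [[0,0,-0.3,0],[-0.8,0,-0.8,0],[-1.6,0,-1.3,0],[-2.5,0,-1.7,0],[-3.4,0,-2.1,0],[-4.3,0,-2.4,0],[-5.2,0,-2.6,0],[-5.2,0,-2.6,0],[-5.2,0,-2.6,0]],
  ],
)

```text
t: 4.35
position: [0.5221, 0.217, 0.3156]
orientation: [[-0.99, 0.14, -0.004], [0.14, 0.99, -0.003], [0.004, -0.003, -1.0]]
ft_force: [-3.1, -5.6, -7.4]
opening: 0.456
grasp_force: 62.6
```

```bash
sed -i 's/>.1)&(B\[...,2\]<.26)/>.16)\&(B[...,2]<.26)/' h.py; python3 - <<'E'
from h import *
o=get_obs(); print(o['ft_force'],o['opening'],box(o['position']),guard())
E
```

```text
[-3.11747443 -5.57188884 -7.42678998] 0.45612567824842437 [-0.0234877   0.04355045  0.3156204 ] (272, array([0.1001, 0.1028, 0.1041]))
```

>>> arm_command(
  deltas=[
    [[-0.15,0,0,0],[-0.15,0,0,0],[-0.15,0,0.4,0],[-0.15,0,0.8,0],[-0.15,0,1.2,0],[-0.15,0,1.4,0],[-0.15,0,1.4,0]],
  ],
)

```text
t: 5.1
position: [0.5235, 0.2168, 0.3036]
orientation: [[-0.99, 0.14, -0.003], [0.14, 0.99, -0.002], [0.002, -0.002, -1.0]]
ft_force: [-7.8, -6.8, 10.2]
opening: 0.456
grasp_force: 65.0
```

```bash
python3 - <<'E'
from h import *
o=get_obs(); print(o['ft_force'],o['opening'],box(o['position']),guard())
E
```

```text
[-7.81037338 -6.82678854 10.24522349] 0.4559902694446977 [-0.02346027  0.04222048  0.30363647] (95, array([0.0883, 0.0902, 0.0917]))
```

>>> arm_command(
  deltas=[
    [[0,0,0,0],[0,0,0,0],[0,0,0,0],[0,0,0,0],[0,0,-1,0],[0,0,-4,0],[0,0,-7,0],[0,0,-10,0],[0,0,-10,0]],
  ],
  grip=85,
)

```text
t: 6.05
position: [0.5264, 0.2188, 0.4072]
orientation: [[-0.99, 0.14, 0.007], [0.14, 0.99, 0.003], [-0.006, 0.004, -1.0]]
ft_force: [0.3, 0.6, -0.3]
opening: 0.851
grasp_force: 0.0
```

```bash
python3 - <<'E'
from h import *
o=get_obs(); print(o['ft_force'],o['opening'],box(o['position']),guard())
i,W=cam('top')
for b in ingots(i,W): print(*b)
R=[(.4554,-.2009,82.6)]
print(go([.4554,-.2009,.12],82.6-90))
E
```

```text
[ 0.320244    0.60253059 -0.28789929] 0.8506659164936088 [-0.02105842  0.03959796  0.40717026] (67, array([0.0883, 0.0903, 0.0908]))
[ 0.7837 -0.1953] [14. 38.] -34.7 0.039 [449 191] 45
[ 0.6819 -0.1699] [33. 63.] -10.9 0.039 [440 233] 155
[ 0.6023 -0.2659] [34. 61.] 16.2 0.039 [481 265] 150
[ 0.5698 -0.1384] [34. 58.] -9.2 0.039 [427 279] 133
[ 0.5614 -0.3929] [34. 66.] 10.9 0.038 [536 282] 171
[ 0.5003 -0.522 ] [ 17. 101.] 73.1 0.04 [593 306] 133
[ 0.4639 -0.3562] [ 34. 123.] -83.5 0.039 [523 323] 329
[ 0.4551 -0.2007] [ 33. 123.] 83.1 0.039 [456 328] 291
[1.12, -42.52, 28.28, 1.56]
```

>>> arm_command(
  deltas=[
    [[0.1,-4.5,0,0.15],[0.2,-9,0,0.3],[0.3,-13.5,0,0.45],[0.5,-18,0,0.6],[0.6,-22.5,2,0.75],[0.7,-27,4,0.9],[0.8,-31.5,6,1.05],[1,-36,8,1.2],[1.1,-40,10,1.35],[1.1,-42.5,12,1.5]],
  ],
  grip=90,
)

```text
t: 7.15
position: [0.4531, -0.204, 0.2811]
orientation: [[0.078, 0.997, -0.001], [0.997, -0.078, -0.001], [-0.001, -0.001, -1.0]]
ft_force: [-0.1, 0.3, 0.2]
opening: 0.9
grasp_force: 0.0
```

```bash
python3 - <<'E'
from h import *
print(get_obs()['joint_positions'],go([.4552,-.2008,.10],82.8-90))
E
```

```text
[-0.05623299  0.31411643  0.51978136  1.86045651 -0.18029117  1.01440228
  0.45991304] [0.35, 0.2, 18.11, 0.05]
```

>>> arm_command(
  deltas=[
    [[0.3,0.2,4,0.05],[0.3,0.2,8,0.05],[0.3,0.2,12,0.05],[0.3,0.2,16,0.05],[0.3,0.2,20,0.05],[0.3,0.2,23,0.05],[0.3,0.2,25.3,0.05],[0.3,0.2,25.3,0.05]],
  ],
)

```text
t: 7.95
position: [0.4549, -0.1974, 0.0264]
orientation: [[0.119, 0.993, -0.006], [0.993, -0.119, 0.002], [0.001, -0.006, -1.0]]
ft_force: [-0.0, 0.3, 0.3]
opening: 0.899
grasp_force: 0.0
```

>>> arm_command(
  deltas=[
    [[0,0,0,0],[0,0,0,0],[0,0,0,0],[0,0,0,0],[0,0,0,0],[0,0,0,0],[0,0,0,0],[0,0,0,0]],
  ],
  grip=10,
  squeeze=80,
)

```text
t: 8.75
position: [0.4578, -0.1984, 0.0308]
orientation: [[0.119, 0.993, 0.002], [0.993, -0.119, -0.001], [-0.0, 0.002, -1.0]]
ft_force: [-0.7, -0.2, 7.6]
opening: 0.382
grasp_force: 79.7
```

>>> arm_command(
  deltas=[
    [[0,0,-1,0],[0,0,-4,0],[0,0,-7,0],[0,0,-10,0],[0,0,-13,0],[0,0,-13,0]],
  ],
)

```text
t: 9.35
position: [0.4586, -0.199, 0.1635]
orientation: [[0.119, 0.993, 0.006], [0.993, -0.119, -0.002], [-0.001, 0.006, -1.0]]
ft_force: [1.1, -0.5, -2.8]
opening: 0.38
grasp_force: 80.3
```

```bash
python3 - <<'E'
from h import *
o=get_obs(); print(o['opening'],o['grasp_force'],o['position'])
for s in(.06,-.06): print(go(world([-.137,s,.16]),81.8-90),go(world([-.137,s,.092]),81.8-90))
E
```

```text
0.3796363553501467 80.29765248298645 [ 0.45861663 -0.19897708  0.16348018]
[30.75, -0.55, 0.31, 0.02] [30.75, -0.6, 7.11, 0.02]
[30.46, 11.44, 0.39, 0.02] [30.46, 11.4, 7.19, 0.02]
```

>>> arm_command(
  deltas=[
    [[3,1,0,0],[7,2.5,0,0],[11,4,0,0.02],[15,5.5,0,0.02],[19,7,0,0.02],[23,8.5,0,0.02],[27,10,0,0.02],[30,11.2,0,0.02],[31,11.4,0,0.02],[31,11.4,0,0.02]],
  ],
)

```text
t: 10.35
position: [0.6067, 0.0982, 0.1585]
orientation: [[0.135, 0.991, -0.001], [0.991, -0.135, 0.0], [0.0, -0.001, -1.0]]
ft_force: [0.3, -1.4, -2.9]
opening: 0.383
grasp_force: 80.1
```

```bash
python3 - <<'E'
from h import *
o=get_obs(); print(o['opening'],box(o['position']), go(world([-.1345,-.06,.091]),81.8-90))
i,W=cam('top'); B=box(W); g=i.max(-1)
m=(abs(B[...,1])<.13)&(B[...,0]<-.03)&(B[...,0]>-.25)&(B[...,2]>.1)&(B[...,2]<.19); save('place1.png',i[140:250,180:300],5)
E
```

```text
0.38324504816821053 [-0.12897314 -0.05711748  0.15854753] [-0.56, 0.29, 6.75, 0.01]
```

View pics/place1.png

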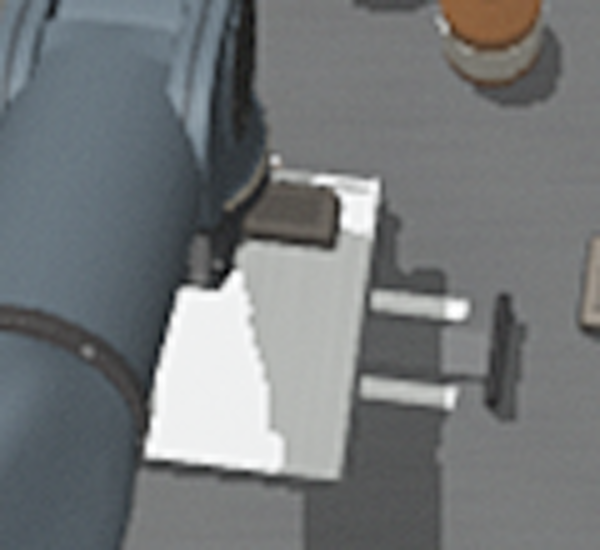

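The crop shows the ingot over the pan, its near end at crop (335,215) and the pan rim at (375,185). I lower it with the correction.

>>> arm_command(
  deltas=[
    [[-0.5,0,0.5,0],[-0.5,-0.1,2,0],[-0.5,-0.1,3.5,0],[-0.5,-0.1,4.5,0],[-0.5,-0.1,4.5,0],[-0.5,-0.1,4.5,0]],
  ],
)

```text
t: 11.0
position: [0.6055, 0.0903, 0.1146]
orientation: [[0.14, 0.99, -0.0], [0.99, -0.14, -0.0], [-0.0, 0.0, -1.0]]
ft_force: [-0.4, -0.3, -2.9]
opening: 0.384
grasp_force: 80.1
```

```bash
cat >> h.py <<'E'
def pan(far=True):
    i,W=cam('top'); B=box(W); g=i.max(-1)
    m=(abs(B[...,1])<.13)&(B[...,0]<-.04)&(B[...,0]>-.24)&(g<150)&(B[...,2]>.068)&(B[...,2]<.15)
    q=np.dstack([B[...,0],B[...,1],B[...,2]]); return blobs(m,q,25)
E
python3 - <<'E'
from h import *
o=get_obs(); print(o['opening'],box(o['position']), go(world([-.1345,-.06,.091]),81.8-90))
for b in pan(): print(*b)
E
```

```text
0.3842764807237178 [-0.136979   -0.05699415  0.11455465] [0.25, 0.3, 2.36, 0.0]
[-0.1694 -0.0498] [42. 74.] 20.6 0.122 [343 265] 204
```

>>> arm_command(
  deltas=[
    [[0.2,0.2,0.8,0],[0.2,0.2,1.6,0],[0.2,0.2,2.3,0],[0.2,0.2,2.6,0],[0.2,0.2,2.6,0]],
  ],
)

```text
t: 11.55
position: [0.6074, 0.093, 0.0876]
orientation: [[0.138, 0.99, -0.001], [0.99, -0.138, -0.0], [-0.0, -0.001, -1.0]]
ft_force: [-0.6, 0.2, -1.4]
opening: 0.388
grasp_force: 80.1
```

>>> arm_command(
  deltas=[
    [[0,0,0,0],[0,0,0,0],[0,0,0,0],[0,0,0,0],[0,0,-1,0],[0,0,-4,0],[0,0,-8,0],[0,0,-12,0],[0,0,-13,0]],
  ],
  grip=54,
)

```text
t: 12.45
position: [0.6097, 0.0925, 0.2236]
orientation: [[0.139, 0.99, 0.007], [0.99, -0.139, 0.001], [0.002, 0.007, -1.0]]
ft_force: [-0.2, 0.7, 0.1]
opening: 0.541
grasp_force: 0.0
```

>>> arm_command(
  deltas=[
    [[-5,-1.5,0,0],[-10,-3,0,0],[-15,-5,0,0],[-20,-7,0,0],[-25,-9,0,0],[-30,-11,0,0],[-35,-11,0,0],[-40,-12,0,0],[-44,-12,0,0]],
  ],
  grip=90,
)

```text
t: 13.35
position: [0.4284, -0.3184, 0.2188]
orientation: [[0.139, 0.99, 0.0], [0.99, -0.139, 0.0], [0.0, 0.0, -1.0]]
ft_force: [1.3, 0.1, -0.0]
opening: 0.898
grasp_force: 0.0
```

```bash
python3 - <<'E'
from h import *
i,W=cam('top'); B=box(W); save('pan1.png',i[140:250,180:300],5)
m=(abs(B[...,1])<.11)&(B[...,0]<-.06)&(B[...,0]>-.22)&(i.max(-1)<150)&(B[...,2]>.075)
for b in blobs(m,B,25): print(*b)
for b in ingots(i,W): print(*b)
print(get_obs()['position'],go([.464,-.3562,.15],-83.6+90), go([.464,-.3562,.028],-83.6+90))
E
```

```text
[-0.1378 -0.0564] [ 35. 123.] -0.5 0.091 [327 263] 391
[ 0.7837 -0.1953] [14. 37.] -32.2 0.041 [449 191] 47
[ 0.6819 -0.1698] [33. 63.] -11.5 0.039 [440 233] 170
[ 0.6027 -0.2664] [35. 61.] 15.0 0.039 [481 265] 166
[ 0.5706 -0.1385] [34. 60.] -8.8 0.039 [428 279] 163
[ 0.5623 -0.3924] [35. 64.] 9.4 0.039 [536 281] 173
[ 0.4605 -0.3206] [34. 52.] -84.2 0.039 [504 324] 111
[ 0.42510603 -0.32809186  0.21969806] [-2.16, 4.25, 6.99, -0.26] [-2.07, 4.23, 19.19, -0.26]
```

View pics/pan1.png

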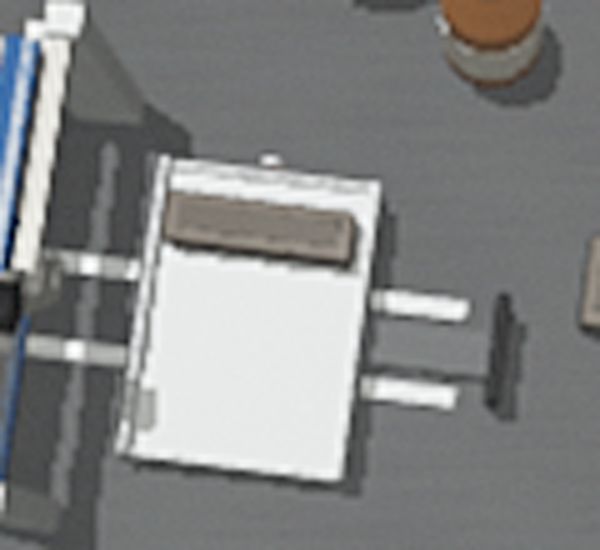

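The long ingot lies well inside the pan, at crop (260,227). Next is long2.

>>> arm_command(
  deltas=[
    [[-0.7,1.5,3,-0.13],[-1.4,3,7,-0.26],[-2.1,4.2,11,-0.26],[-2.1,4.2,14,-0.26],[-2.1,4.2,14,-0.26]],
  ],
)

```text
t: 13.9
position: [0.4667, -0.3418, 0.0748]
orientation: [[-0.121, 0.993, -0.006], [0.993, 0.121, 0.004], [0.004, -0.005, -1.0]]
ft_force: [0.5, 0.4, 0.3]
opening: 0.899
grasp_force: 0.0
```

```bash
python3 - <<'E'
from h import *
print(get_obs()['position'], go([.464,-.3562,.028],-83.6+90))
E
```

```text
[ 0.46667804 -0.34184846  0.07483632] [-1.41, -0.41, 4.68, 0.01]
```

>>> arm_command(
  deltas=[
    [[0,0,0,0],[0,0,0,0]],
  ],
)

```text
t: 14.1
position: [0.4691, -0.3439, 0.0802]
orientation: [[-0.121, 0.993, 0.002], [0.993, 0.121, -0.001], [-0.002, 0.002, -1.0]]
ft_force: [-0.1, 0.6, -0.6]
opening: 0.901
grasp_force: 0.0
```

```bash
python3 - <<'E'
from h import *
print(get_obs()['position'], go([.464,-.3562,.028],-83.6+90))
E
```

```text
[ 0.46911504 -0.34393801  0.08022465] [-1.15, -0.67, 5.22, 0.01]
```

>>> arm_command(
  deltas=[
    [[-0.5,-0.3,1,0],[-1.1,-0.6,2,0],[-1.1,-0.6,4,0],[-1.1,-0.6,5.2,0],[-1.1,-0.6,5.2,0],[-1.1,-0.6,5.2,0]],
  ],
)

```text
t: 14.7
position: [0.4636, -0.3553, 0.0262]
orientation: [[-0.12, 0.993, -0.0], [0.993, 0.12, 0.0], [0.0, -0.0, -1.0]]
ft_force: [-0.6, -0.1, -0.2]
opening: 0.896
grasp_force: 0.0
```

>>> arm_command(
  deltas=[
    [[0,0,0,0],[0,0,0,0],[0,0,0,0],[0,0,0,0],[0,0,0,0],[0,0,0,0],[0,0,0,0],[0,0,0,0]],
  ],
  grip=10,
  squeeze=80,
)

```text
t: 15.5
position: [0.4644, -0.3553, 0.0272]
orientation: [[-0.121, 0.993, 0.001], [0.993, 0.121, -0.001], [-0.001, 0.001, -1.0]]
ft_force: [-0.2, 0.5, 6.6]
opening: 0.389
grasp_force: 80.6
```

>>> arm_command(
  deltas=[
    [[0,0,-1,0],[0,0,-4,0],[0,0,-7,0],[0,0,-10,0],[0,0,-13,0],[0,0,-13,0],[0,0,-13,0]],
  ],
)

```text
t: 16.2
position: [0.4639, -0.3548, 0.1569]
orientation: [[-0.121, 0.993, 0.001], [0.993, 0.121, -0.0], [-0.0, 0.001, -1.0]]
ft_force: [0.2, 1.3, -3.5]
opening: 0.382
grasp_force: 80.2
```

```bash
python3 - <<'E'
from h import *
o=get_obs(); print(o['opening'],o['grasp_force'],o['position'])
print(go(world([-.137,.058,.16]),81.8-90))
E
```

```text
0.3818378229766709 80.1706051826477 [ 0.46387609 -0.35483654  0.15685728]
[45.48, 8.34, -0.32, 0.26]
```

>>> arm_command(
  deltas=[
    [[4,1,-1,0.13],[9,2,-1,0.26],[14,3,-1,0.26],[19,4,-1,0.26],[24,5,-1,0.26],[29,6,-1,0.26],[34,7,-1,0.26],[39,7.5,-1,0.26],[43,8,-1,0.26],[45.5,8.3,-1,0.26]],
  ],
)

```text
t: 17.2
position: [0.4898, 0.1112, 0.1648]
orientation: [[0.134, 0.991, -0.003], [0.991, -0.134, 0.0], [-0.0, -0.003, -1.0]]
ft_force: [0.5, -0.2, -2.9]
opening: 0.391
grasp_force: 80.1
```

>>> arm_command(
  deltas=[
    [[0,0,0,0],[0,0,0,0],[0,0,0,0]],
  ],
)

```text
t: 17.5
position: [0.4908, 0.1052, 0.1658]
orientation: [[0.14, 0.99, -0.001], [0.99, -0.14, -0.001], [-0.001, -0.001, -1.0]]
ft_force: [0.3, -1.3, -2.2]
opening: 0.382
grasp_force: 80.1
```

```bash
python3 - <<'E'
from h import *
o=get_obs(); print(o['opening'],box(o['position']), go(world([-.136,.059,.115]),81.8-90))
E
```

```text
0.38220140576144535 [-0.13853458  0.05860031  0.16575546] [0.26, -0.03, 5.08, 0.0]
```

>>> arm_command(
  deltas=[
    [[0.2,0,2,0],[0.2,0,4,0],[0.2,0,6,0],[0.2,0,7.5,0],[0.2,0,8.4,0],[0.2,0,8.8,0],[0.2,0,8.8,0]],
  ],
)

```text
t: 18.2
position: [0.4916, 0.1078, 0.0782]
orientation: [[0.14, 0.99, -0.0], [0.99, -0.14, -0.0], [-0.0, -0.0, -1.0]]
ft_force: [-1.1, -0.1, -1.4]
opening: 0.383
grasp_force: 80.4
```

>>> arm_command(
  deltas=[
    [[0,0,0,0],[0,0,0,0],[0,0,0,0],[0,0,0,0],[0,0,-1,0],[0,0,-4,0],[0,0,-8,0],[0,0,-12,0],[0,0,-13,0],[0,0,-13,0]],
  ],
  grip=54,
)

```text
t: 19.2
position: [0.4924, 0.1089, 0.2102]
orientation: [[0.138, 0.99, 0.003], [0.99, -0.138, 0.002], [0.002, 0.003, -1.0]]
ft_force: [-0.7, -0.2, 0.0]
opening: 0.54
grasp_force: 0.0
```

>>> arm_command(
  deltas=[
    [[-5,0,0,0],[-10,0,0,0],[-15,0,0,0],[-20,0,0,0],[-24,0,0,0],[-24,0,0,0],[-24,0,0,0]],
  ],
  grip=90,
)

```text
t: 19.9
position: [0.4574, -0.1296, 0.2072]
orientation: [[0.141, 0.99, -0.002], [0.99, -0.141, 0.0], [0.0, -0.002, -1.0]]
ft_force: [-0.5, -0.5, -1.1]
opening: 0.899
grasp_force: 0.0
```

```bash
python3 - <<'E'
from h import *
i,W=cam('top'); B=box(W)
m=(abs(B[...,1])<.11)&(B[...,0]<-.06)&(B[...,0]>-.22)&(i.max(-1)<150)&(B[...,2]>.07)
for b in blobs(m,B,25): print(*b)
for b in ingots(i,W): print(*b)
print(get_obs()['position'])
for b in ingots(i,W):
  if b[0][1]>-.15 and b[1][0]>28: print(go([*b[0],.13],b[2]-90),b[2])
E
```

```text
[-0.1376 -0.0565] [ 36. 123.] -0.1 0.083 [328 264] 367
[-0.1379  0.0599] [ 34. 122.] -1.0 0.083 [321 314] 366
[ 0.7846 -0.1957] [14. 38.] -33.5 0.038 [449 191] 46
[ 0.6499 -0.1718] [33. 63.] -10.5 0.038 [441 246] 162
[ 0.6031 -0.2661] [35. 60.] 15.1 0.039 [481 265] 160
[ 0.5615 -0.3927] [34. 66.] 9.8 0.039 [536 282] 174
[ 0.5009 -0.5226] [ 15. 100.] 74.2 0.039 [593 306] 128
[ 0.45785027 -0.12842017  0.20728405]
```

```bash
python3 - <<'E'
from h import *
print(go([.6499,-.1718,.15],79.5),get_obs()['joint_positions'][6])
E
```

```text
[-1.63, 19.63, 5.69, -1.53] 0.39041400249693936
```

>>> arm_command(
  deltas=[
    [[-0.2,2,0,-0.14],[-0.4,4,0,-0.28],[-0.6,6,0,-0.42],[-0.8,8,0,-0.56],[-1,10,0,-0.7],[-1.2,12,0,-0.84],[-1.4,14,0,-0.98],[-1.6,16,1,-1.12],[-1.6,18,2,-1.26],[-1.6,19.6,3,-1.4]],
  ],
)

```text
t: 20.95
position: [0.6516, -0.1692, 0.1768]
orientation: [[-0.955, 0.296, -0.001], [0.296, 0.955, 0.002], [0.001, 0.001, -1.0]]
ft_force: [0.1, -0.2, -0.3]
opening: 0.9
grasp_force: 0.0
```

>>> arm_command(
  deltas=[
    [[0,0,1,-0.13],[0,0,2,-0.13],[0,0,2,-0.13]],
  ],
)

```text
t: 21.25
position: [0.6493, -0.1701, 0.1561]
orientation: [[-0.984, 0.181, -0.004], [0.181, 0.984, 0.002], [0.004, 0.001, -1.0]]
ft_force: [-1.3, 0.6, 0.3]
opening: 0.901
grasp_force: 0.0
```

```bash
python3 - <<'E'
from h import *
print(get_obs()['position'],go([.6499,-.1718,.027],79.5))
E
```

```text
[ 0.64930324 -0.17012785  0.15609148] [-0.14, -0.17, 12.91, 0.0]
```

>>> arm_command(
  deltas=[
    [[-0.1,-0.2,4,0],[-0.1,-0.2,8,0],[-0.1,-0.2,11,0],[-0.1,-0.2,12.8,0],[-0.1,-0.2,12.8,0],[-0.1,-0.2,12.8,0]],
  ],
)

```text
t: 21.85
position: [0.6511, -0.1738, 0.031]
orientation: [[-0.984, 0.18, 0.0], [0.18, 0.984, -0.0], [-0.0, -0.0, -1.0]]
ft_force: [-0.7, -0.1, -0.5]
opening: 0.898
grasp_force: 0.0
```

>>> arm_command(
  deltas=[
    [[0,0,0,0],[0,0,0,0],[0,0,0,0],[0,0,0,0],[0,0,0,0],[0,0,0,0],[0,0,0,0],[0,0,0,0]],
  ],
  grip=10,
)

```text
t: 22.65
position: [0.6515, -0.1744, 0.0317]
orientation: [[-0.984, 0.179, 0.002], [0.179, 0.984, -0.0], [-0.002, 0.0, -1.0]]
ft_force: [-0.1, 0.5, 8.1]
opening: 0.381
grasp_force: 80.6
```

>>> arm_command(
  deltas=[
    [[0,0,-1,0],[0,0,-4,0],[0,0,-8,0],[0,0,-12,0],[0,0,-14,0],[0,0,-14,0],[0,0,-14,0]],
  ],
)

```text
t: 23.35
position: [0.6506, -0.1741, 0.1704]
orientation: [[-0.984, 0.179, 0.0], [0.179, 0.984, 0.0], [-0.0, 0.0, -1.0]]
ft_force: [-0.4, 1.2, -1.5]
opening: 0.385
grasp_force: 79.6
```

```bash
python3 - <<'E'
from h import *
o=get_obs(); print(o['opening'],o['grasp_force'],o['position'])
print(go(world([-.137,.002,.17]),81.8-90))
E
```

```text
0.3850590758185595 79.57317352294922 [ 0.65055884 -0.17411329  0.17039228]
[15.06, 24.99, 0.04, 1.53]
```

>>> arm_command(
  deltas=[
    [[2,1.5,0,0.14],[4,4,0,0.28],[6,6.5,0,0.42],[8,9.5,0,0.56],[10,12.5,0,0.7],[12,15.5,0,0.84],[13,18.5,0,0.98],[14,21,0,1.12],[15,23.5,0,1.26],[15,25,0,1.4]],
  ],
)

```text
t: 24.35
position: [0.5458, 0.1011, 0.1685]
orientation: [[0.012, 1.0, -0.004], [1.0, -0.012, -0.0], [-0.0, -0.004, -1.0]]
ft_force: [0.4, -0.1, -1.9]
opening: 0.386
grasp_force: 79.6
```

>>> arm_command(
  deltas=[
    [[0,0,0,0.13],[0,0,0,0.13],[0,0,0,0.13]],
  ],
)

```text
t: 24.65
position: [0.5473, 0.0981, 0.1693]
orientation: [[0.135, 0.991, -0.002], [0.991, -0.135, -0.001], [-0.002, -0.002, -1.0]]
ft_force: [0.3, -0.4, -1.2]
opening: 0.385
grasp_force: 79.6
```

```bash
python3 - <<'E'
from h import *
o=get_obs(); print(o['opening'],box(o['position']), go(world([-.137,.002,.076]),81.8-90))
E
```

```text
0.38526718710216074 [-0.13751747  0.00173295  0.16927638] [0.07, -0.01, 9.33, 0.01]
```

>>> arm_command(
  deltas=[
    [[0,0,2.5,0],[0,0,5,0],[0,0,7,0],[0,0,8.5,0],[0,0,9.3,0],[0,0,9.6,0],[0,0,9.6,0]],
  ],
)

```text
t: 25.35
position: [0.548, 0.0981, 0.0743]
orientation: [[0.138, 0.99, -0.0], [0.99, -0.138, -0.0], [-0.0, -0.0, -1.0]]
ft_force: [0.6, -0.1, -0.9]
opening: 0.381
grasp_force: 79.8
```

>>> arm_command(
  deltas=[
    [[0,0,0,0],[0,0,0,0],[0,0,0,0],[0,0,-1,0],[0,0,-3,0],[0,0,-6,0],[0,0,-10,0],[0,0,-14,0],[0,0,-14,0],[0,0,-14,0]],
  ],
  grip=48,
)

```text
t: 26.35
position: [0.5483, 0.0987, 0.2158]
orientation: [[0.138, 0.99, 0.002], [0.99, -0.138, 0.001], [0.001, 0.002, -1.0]]
ft_force: [-0.3, -0.4, -0.4]
opening: 0.48
grasp_force: 0.0
```

>>> arm_command(
  deltas=[
    [[-5,-2,0,0],[-10,-4,0,0],[-15,-6,0,0],[-20,-8,0,0],[-25,-10,0,0],[-30,-12,0,0],[-34,-13,0,0],[-34,-13,0,0]],
  ],
  grip=0,
)

```text
t: 27.15
position: [0.3687, -0.224, 0.2142]
orientation: [[0.145, 0.989, -0.001], [0.989, -0.145, -0.001], [-0.001, -0.001, -1.0]]
ft_force: [0.7, 0.5, -0.4]
opening: 0.002
grasp_force: 0.0
```

```bash
python3 - <<'E'
from h import *
i,W=cam('top'); B=box(W)
m=(abs(B[...,1])<.11)&(B[...,0]<-.06)&(B[...,0]>-.22)&(i.max(-1)<150)&(B[...,2]>.068)
for b in blobs(m,B,25): print(*b, np.nanmean(B[m][:,2]))
save('pan3.png',i[150:250,190:290],6)
i,W=cam('scene'); save('pan3s.png',i[220:330,240:360],5)
m=(abs(box(W)[...,1])<.09)&(box(W)[...,0]<-.075)&(box(W)[...,0]>-.2)
q=W[m]; q=q[i[m].max(-1)>150]; print('floor z',np.nanmedian(q[q[:,2]<.06][:,2]))
print(guard(),get_obs()['position'])
E
```

```text
[-0.1377 -0.0564] [ 35. 123.] 0.1 0.079 [328 264] 371 0.0786960497267902
[-0.1386  0.0032] [34. 59.] 0.3 0.079 [325 289] 179 0.0786960497267902
[-0.1381  0.0598] [ 34. 124.] -1.0 0.079 [321 314] 372 0.0786960497267902
floor z 0.03937967803081831
(88, array([0.0882, 0.0909, 0.0916])) [ 0.3712045  -0.2205121   0.21380906]
```

View pics/pan3s.png

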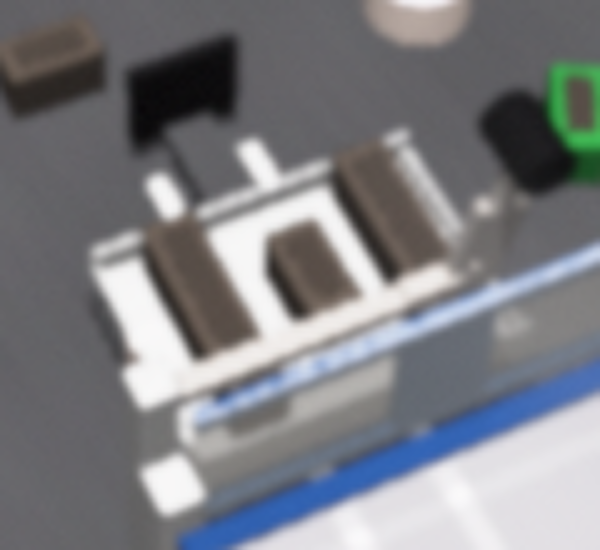

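View pics/pan3.png

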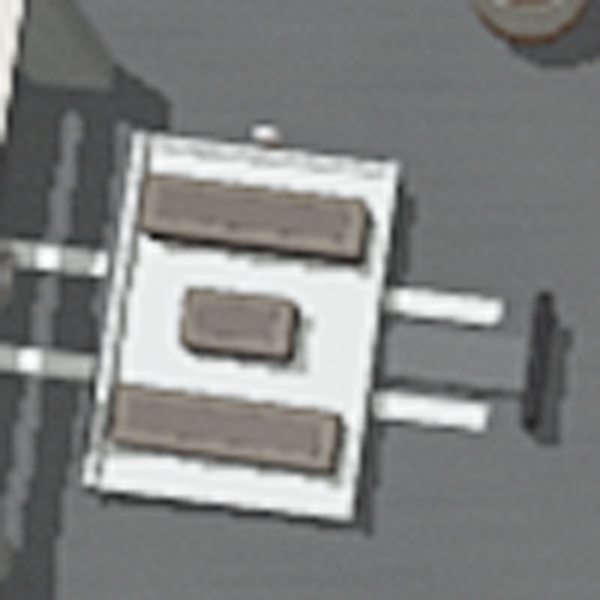

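Both crops show two longs and one short in the pan, with the knob upright at (525,140) in the scene crop. Ingot tops are at 79 mm, so the deflection is about 20 mm. Now the push.

```bash
python3 - <<'E'
from h import *
print(go(world([-.36,-.018,.16]),81.8-90),go(world([-.36,-.018,.083]),81.8-90))
E
```

```text
[11.78, 14.88, 5.37, 0.0] [11.78, 14.89, 13.07, 0.0]
```

>>> arm_command(
  deltas=[
    [[2,3,1,0],[5,6,2,0],[8,10,3,0],[11,13.5,4,0],[11.8,14.9,5,0],[11.8,14.9,7,0],[11.8,14.9,9,0],[11.8,14.9,11,0],[11.8,14.9,11,0],[11.8,14.9,11,0]],
  ],
)

```text
t: 28.3
position: [0.5358, -0.1231, 0.1041]
orientation: [[0.138, 0.99, -0.002], [0.99, -0.138, 0.0], [0.0, -0.002, -1.0]]
ft_force: [-0.0, 0.2, 0.4]
opening: 0.003
grasp_force: 0.0
```

```bash
python3 - <<'E'
from h import *
o=get_obs(); print(o['ft_force'],box(o['position']),go(world([-.322,-.02,.083]),81.8-90))
E
```

```text
[-0.004866    0.20466016  0.40285108] [-0.35808606 -0.0184472   0.10409965] [3.61, 0.18, 2.11, 0.01]
```

Lower, then push about 12 cm slowly.

>>> arm_command(
  deltas=[
    [[0,0,1,0],[0,0.2,2.1,0],[1.5,0.2,2.1,0],[3,0.2,2.1,0],[4.5,0.2,2.1,0],[6,0.2,2.1,0],[7.5,0.2,2.1,0],[9,0.2,2.1,0],[10.5,0.2,2.1,0],[12,0.2,2.1,0]],
  ],
)

```text
t: 29.3
position: [0.5551, -0.0041, 0.0834]
orientation: [[0.138, 0.99, 0.001], [0.99, -0.138, -0.0], [-0.0, 0.001, -1.0]]
ft_force: [1.8, -3.4, -1.5]
opening: -0.001
grasp_force: 1.6
```

>>> arm_command(
  deltas=[
    [[1.5,0,0,0],[3,0,0,0],[4.5,0,0,0],[4.5,0,0,0],[4.5,0,0,0]],
  ],
)

```text
t: 29.8
position: [0.5603, 0.04, 0.0831]
orientation: [[0.137, 0.991, -0.001], [0.991, -0.137, 0.001], [0.0, -0.001, -1.0]]
ft_force: [-0.3, -0.4, -0.1]
opening: 0.004
grasp_force: 0.0
```

```bash
python3 - <<'E'
from h import *
o=get_obs(); print(o['ft_force'],box(o['position']),guard())
i,W=cam('scene'); save('push.png',i[150:400,180:460],2.4)
i,W=cam('top'); save('pusht.png',i[120:260,80:290],3.2)
E
```

```text
[-0.25399644 -0.39424171 -0.07249258] [-0.19315136 -0.0194564   0.0831226 ] (93, array([0.0882, 0.0902, 0.0908]))
```

View pics/push.png

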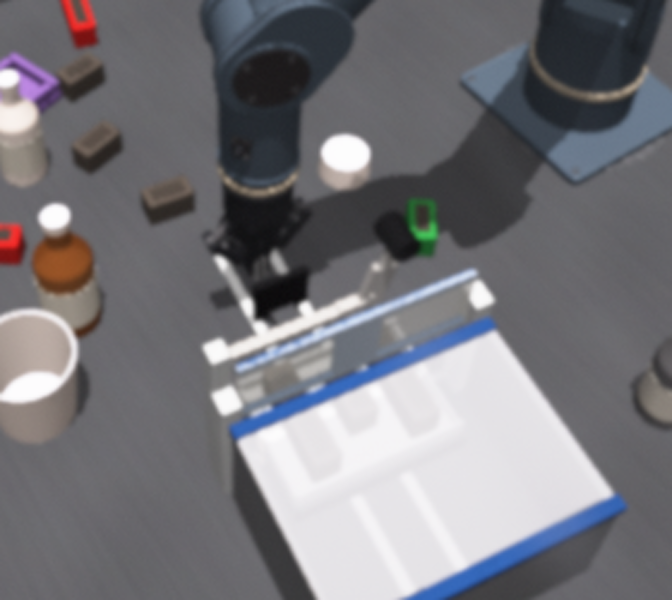

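The scene view shows the wrist column rising vertically behind the handle at (270,290), clear of the knob at (398,235), with the bottles standing. I continue in small steps with a slight sideways shift away from the knob.

>>> arm_command(
  deltas=[
    [[0,0.8,0,0],[1.2,0.8,0,0],[2.4,0.8,0,0],[3.6,0.8,0,0],[4.8,0.8,0,0],[6,0.8,0,0],[7,0.8,0,0],[8,0.8,0,0],[8,0.8,0,0]],
  ],
)

```text
t: 30.85
position: [0.5795, 0.1199, 0.0829]
orientation: [[0.136, 0.991, -0.001], [0.991, -0.136, 0.001], [0.001, -0.001, -1.0]]
ft_force: [-1.1, -0.4, -0.5]
opening: -0.0
grasp_force: 0.0
```

>>> arm_command(
  deltas=[
    [[0.4,0,0,0],[0.8,0,0,0],[1.2,0,0,0],[1.2,0,0,0]],
  ],
)

```text
t: 31.25
position: [0.5813, 0.1294, 0.0832]
orientation: [[0.138, 0.99, -0.001], [0.99, -0.138, -0.0], [-0.0, -0.001, -1.0]]
ft_force: [-0.8, -0.6, -0.3]
opening: -0.0
grasp_force: 0.4
```

```bash
python3 - <<'E'
from h import *
o=get_obs(); print(o['ft_force'],box(o['position']),guard())
E
```

```text
[-0.78607837 -0.60338519 -0.2937212 ] [-0.10169905 -0.02752982  0.08316544] (115, array([0.0876, 0.0902, 0.0914]))
```

Keep on in 4–5 mm steps until the stop shows as a force.

>>> arm_command(
  deltas=[
    [[0.3,0,0,0],[0.6,0,0,0],[0.6,0,0,0]],
  ],
)

```text
t: 31.6
position: [0.5815, 0.1297, 0.0833]
orientation: [[0.143, 0.99, -0.002], [0.99, -0.143, -0.006], [-0.006, -0.001, -1.0]]
ft_force: [-4.2, -16.9, 2.3]
opening: -0.003
grasp_force: 8.3
```

>>> arm_command(
  deltas=[
    [[0.2,0,0,0],[0.4,0,0,0],[0.4,0,0,0]],
  ],
)

```text
t: 31.9
position: [0.5816, 0.1299, 0.0833]
orientation: [[0.146, 0.989, -0.002], [0.989, -0.146, -0.01], [-0.01, -0.001, -1.0]]
ft_force: [-6.6, -26.7, 4.6]
opening: 0.002
grasp_force: 13.7
```

>>> arm_command(
  deltas=[
    [[0.2,0,0,0],[0.4,0,0,0],[0.4,0,0,0]],
  ],
)

```text
t: 32.2
position: [0.5816, 0.1301, 0.0834]
orientation: [[0.149, 0.989, -0.003], [0.989, -0.149, -0.014], [-0.015, -0.001, -1.0]]
ft_force: [-9.1, -37.2, 7.3]
opening: -0.003
grasp_force: 19.0
```

```bash
cat >> h.py <<'E'
def handle():
    i,W=cam('scene'); B=box(W)
    m=(i.max(-1)<70)&(abs(B[...,1])<.05)&(B[...,0]<-.06)&(B[...,0]>-.35)&(abs(B[...,2]-.055)<.02)
    return m.sum(), np.nanpercentile(B[m],[5,50,95],axis=0).round(4).tolist()
E
python3 - <<'E'
from h import *
o=get_obs(); print(o['ft_force'],box(o['position']),handle())
E
```

```text
[ -9.05756285 -37.23218139   7.31396952] [-0.10103123 -0.02766157  0.08336263] (np.int64(1), [[-0.3478, -0.0471, 0.0367], [-0.3478, -0.0471, 0.0367], [-0.3478, -0.0471, 0.0367]])
```

>>> arm_command(
  deltas=[
    [[-2,0,0,0],[-5,0,-1,0],[-10,0,-3,0],[-15,0,-6,0],[-20,0,-8,0],[-25,0,-8,0],[-29,0,-8,0],[-29,0,-8,0]],
  ],
)

```text
t: 33.05
position: [0.5419, -0.1519, 0.1649]
orientation: [[0.148, 0.989, 0.002], [0.989, -0.148, -0.004], [-0.003, 0.003, -1.0]]
ft_force: [0.6, 0.7, -0.1]
opening: -0.001
grasp_force: 0.0
```

```bash
python3 - <<'E'
from h import *
i,W=cam('top'); B=box(W)
m=(abs(B[...,2]-.078)<.006)&(abs(B[...,1])<.04)&(B[...,0]<-.055)&(B[...,0]>-.15); print('handle',m.sum(),np.nanpercentile(B[m],[2,50,98],axis=0).round(4).tolist())
d=np.load('top0.npz'); B0=box(d['W']); m=(abs(B0[...,2]-.078)<.006)&(abs(B0[...,1])<.04)&(B0[...,0]<-.27)&(B0[...,0]>-.32); print('handle0',m.sum(),np.nanpercentile(B0[m],[2,50,98],axis=0).round(4).tolist())
save('home.png',i[120:260,80:290],3.6)
o=get_obs(); print(o['ft_force'],box(o['position']),guard())
E
```

```text
handle 62 [[-0.0897, -0.0326, 0.0725], [-0.0846, -0.0, 0.0775], [-0.0797, 0.0333, 0.0811]]
handle0 60 [[-0.3048, -0.0331, 0.0735], [-0.2999, -0.0005, 0.0775], [-0.2954, 0.0324, 0.082]]
[-0.17411202 -0.24685374 -0.36953292] [-0.38288034 -0.02879096  0.16427163] (114, array([0.0879, 0.0901, 0.0908]))
```

View pics/home.png

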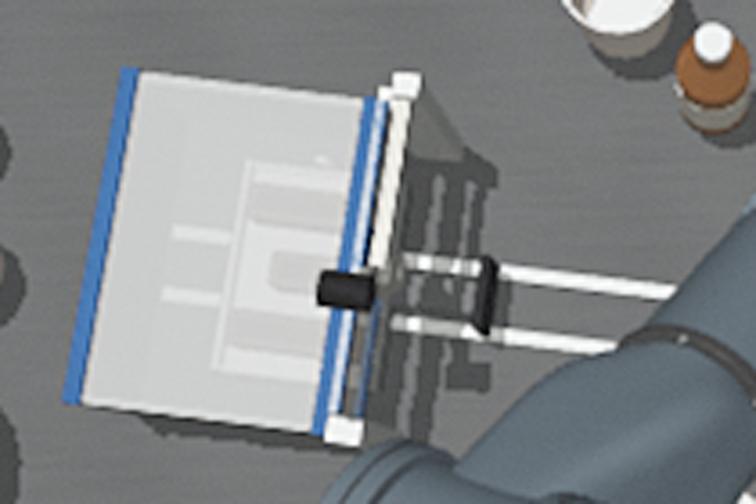

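The home view shows the drawer in the box under the roof, with the handle plate at (487,295) and all three ingots inside. It met a rigid stop at 37 N and the handle is about 80 mm in front of the guides, so the drawer is home. Next is the unhook.

```bash
python3 - <<'E'
from h import *
print(go(world([-.0235,.042,.42]),81.8))
E
```

```text
[35.62, -7.06, -25.64, -1.57]
```

>>> arm_command(
  deltas=[
    [[0,0,-4,-0.14],[0,0,-8,-0.28],[0,0,-12,-0.42],[0,0,-16,-0.56],[3,-1,-20,-0.7],[6,-2,-24,-0.84],[10,-3,-25.6,-0.98],[14,-4,-25.6,-1.12],[18,-5,-25.6,-1.26],[22,-6,-25.6,-1.4]],
  ],
  grip=85,
)

```text
t: 34.15
position: [0.5135, 0.0862, 0.4195]
orientation: [[-0.955, 0.296, 0.0], [0.296, 0.955, 0.001], [0.0, 0.001, -1.0]]
ft_force: [0.9, 0.1, -0.4]
opening: 0.851
grasp_force: 0.0
```

>>> arm_command(
  deltas=[
    [[0,4,0,-0.15],[0,8,0,-0.15],[0,11,0,-0.15],[0,13,0,-0.15],[0,13,0,-0.15],[0,13,0,-0.15]],
  ],
)

```text
t: 34.75
position: [0.5532, 0.2075, 0.4187]
orientation: [[-0.988, 0.156, -0.001], [0.156, 0.988, -0.0], [0.001, -0.001, -1.0]]
ft_force: [-1.2, -1.2, -0.2]
opening: 0.854
grasp_force: 0.0
```

```bash
python3 - <<'E'
from h import *
o=get_obs(); print(box(o['position']),go(world([-.0235,.042,.3036]),81.8))
E
```

```text
[-0.02845641  0.01141502  0.41873653] [3.05, 0.46, 11.52, -0.01]
```

>>> arm_command(
  deltas=[
    [[1.5,0.2,2,-0.01],[3,0.4,4,-0.01],[3,0.5,4,-0.01],[3,0.5,4,-0.01]],
  ],
)

```text
t: 35.15
position: [0.5252, 0.2153, 0.3801]
orientation: [[-0.989, 0.149, 0.001], [0.149, 0.989, 0.0], [-0.001, 0.0, -1.0]]
ft_force: [0.2, -0.1, 1.0]
opening: 0.848
grasp_force: 0.0
```

```bash
python3 - <<'E'
from h import *
o=get_obs(); print(box(o['position']),go(world([-.0235,.042,.3036]),81.8))
E
```

```text
[-0.02474222  0.04031464  0.38014183] [0.17, 0.12, 7.65, -0.01]
```

>>> arm_command(
  deltas=[
    [[0.2,0.1,2.5,-0.01],[0.2,0.1,5,-0.01],[0.2,0.1,7,-0.01],[0.2,0.1,7.6,-0.01],[0.2,0.1,7.6,-0.01]],
  ],
)

```text
t: 35.65
position: [0.524, 0.2165, 0.3037]
orientation: [[-0.99, 0.14, 0.0], [0.14, 0.99, -0.0], [-0.0, -0.0, -1.0]]
ft_force: [0.5, 0.1, -0.2]
opening: 0.848
grasp_force: 0.0
```

>>> arm_command(
  deltas=[
    [[0,0,0,0],[0,0,0,0],[0,0,0,0],[0,0,0,0],[0,0,0,0],[0,0,0,0],[0,0,0,0]],
  ],
  grip=20,
  squeeze=60,
)

```text
t: 36.35
position: [0.5239, 0.2166, 0.3046]
orientation: [[-0.99, 0.14, 0.002], [0.14, 0.99, 0.001], [-0.002, 0.001, -1.0]]
ft_force: [0.1, -1.6, 6.4]
opening: 0.459
grasp_force: 60.4
```

```bash
python3 - <<'E'
from h import *
o=get_obs(); print(o['opening'],o['ft_force'],box(o['position']),guard())
E
```

```text
0.45860027584085555 [ 0.09704877 -1.60282452  6.36357514] [-0.02358737  0.04172074  0.30463426] (205, array([0.0877, 0.0901, 0.0916]))
```

>>> arm_command(
  deltas=[
    [[0,0,-0.4,0],[0,0,-0.8,0],[0,0,-1.2,0],[0,0,-1.3,0],[0,0,-1.3,0],[0,0,-1.3,0]],
  ],
)

```text
t: 37.0
position: [0.5231, 0.2167, 0.3159]
orientation: [[-0.99, 0.139, -0.001], [0.139, 0.99, -0.0], [0.001, -0.001, -1.0]]
ft_force: [1.8, -0.4, -12.0]
opening: 0.454
grasp_force: 62.3
```

```bash
python3 - <<'E'
from h import *
o=get_obs(); print(o['opening'],o['ft_force'],box(o['position']),guard())
E
```

```text
0.4538593826058708 [  1.7556119   -0.42581055 -12.03980999] [-0.02357419  0.04253915  0.31585228] (96, array([0.0989, 0.101 , 0.1024]))
```

>>> arm_command(
  deltas=[
    [[0,0,-0.15,0],[0.9,0,0.1,0],[1.8,0,0.4,0],[2.7,0,0.8,0],[3.6,0,1.2,0],[4.4,0,1.7,0],[5.1,0,2.1,0],[5.1,0,2.1,0],[5.1,0,2.1,0]],
  ],
)

```text
t: 37.95
position: [0.4741, 0.2238, 0.2964]
orientation: [[-0.99, 0.14, 0.003], [0.14, 0.99, 0.001], [-0.003, 0.001, -1.0]]
ft_force: [4.9, -1.1, -6.5]
opening: 0.456
grasp_force: 62.5
```

```bash
python3 - <<'E'
from h import *
o=get_obs(); print(o['opening'],o['ft_force'],box(o['position']),guard())
E
```

```text
0.4562974729040689 [ 4.85876658 -1.14976804 -6.48673777] [-0.02360264  0.09212434  0.29644837] (47, array([0.1013, 0.104 , 0.1045]))
```

>>> arm_command(
  deltas=[
    [[0.1,0,1,0],[0.1,0,2.5,0],[0.1,0,4,0],[0.1,0,5.5,0],[0.1,0,7,0],[0.1,0,8.5,0],[0.1,0,9.6,0],[0.1,0,10.4,0],[0.1,0,10.7,0],[0.1,0,10.7,0]],
  ],
)

```text
t: 39.0
position: [0.4721, 0.2241, 0.1915]
orientation: [[-0.99, 0.14, 0.002], [0.14, 0.99, 0.002], [-0.002, 0.002, -1.0]]
ft_force: [-10.3, -5.5, 32.8]
opening: 0.453
grasp_force: 68.7
```

```bash
python3 - <<'E'
from h import *
o=get_obs(); print(o['opening'],o['ft_force'],box(o['position']))
E
```

```text
0.45345069163768414 [-10.32418148  -5.52091477  32.82532075] [-0.02354797  0.0941036   0.19145196]
```

Guard is down on its stop (about 33 N upward). I release and retreat.

>>> arm_command(
  deltas=[
    [[0,0,-0.3,0],[0,0,-0.3,0],[0,0,-0.3,0],[0,0,-0.3,0],[0,0,-0.3,0]],
  ],
  grip=90,
)

```text
t: 39.5
position: [0.4717, 0.2242, 0.1911]
orientation: [[-0.99, 0.139, -0.0], [0.139, 0.99, -0.0], [0.0, -0.0, -1.0]]
ft_force: [0.3, 0.8, 1.1]
opening: 0.9
grasp_force: 0.0
```

>>> arm_command(
  deltas=[
    [[0,0,-3,0],[0,0,-7,0],[0,-3,-11,0],[0,-7,-15,0],[0,-12,-15,0],[0,-17,-15,0],[0,-22,-15,0],[0,-27,-15,0],[0,-32,-15,0],[0,-32,-15,0]],
  ],
)

```text
t: 40.5
position: [0.4256, -0.0988, 0.3417]
orientation: [[-0.989, 0.148, 0.0], [0.148, 0.989, -0.002], [-0.001, -0.002, -1.0]]
ft_force: [0.7, 1.1, -0.6]
opening: 0.895
grasp_force: 0.0
```

```bash
python3 - <<'E'
from h import *
i,W=cam('top'); save('endt.png',i,1.42)
B=box(W); m=(abs(B[...,2]-.078)<.006)&(abs(B[...,1])<.04)&(B[...,0]<-.055)&(B[...,0]>-.15); print('handle',m.sum(),np.nanpercentile(B[m],[2,50,98],axis=0).round(4).tolist())
m=(abs(B[...,0]+.025)<.02)&(B[...,1]>.06)&(B[...,1]<.125)&(i.max(-1)<60); print('knob',np.nanpercentile(B[m],[3,50,97],axis=0).round(4).tolist())
i,W=cam('scene'); save('ends.png',i,1.42)
B=box(W); i=i.astype(int); m=(i[...,2]>i[...,0]+40)&(B[...,0]>-.05)&(B[...,0]<.02)&(abs(B[...,1])<.12)&(B[...,2]>.1); print('blue z',np.histogram(B[m][:,2],bins=np.arange(.1,.26,.01))[0])
E
```

```text
handle 60 [[-0.0896, -0.0326, 0.0728], [-0.0847, 0.0017, 0.0765], [-0.0797, 0.0334, 0.082]]
knob [[-0.0424, 0.077, 0.1793], [-0.0259, 0.0893, 0.1974], [-0.0064, 0.1019, 0.2034]]
blue z [  0  39 127   0 221  47   0   0   0   0   0   0   0   0   0]
```

View pics/ends.png

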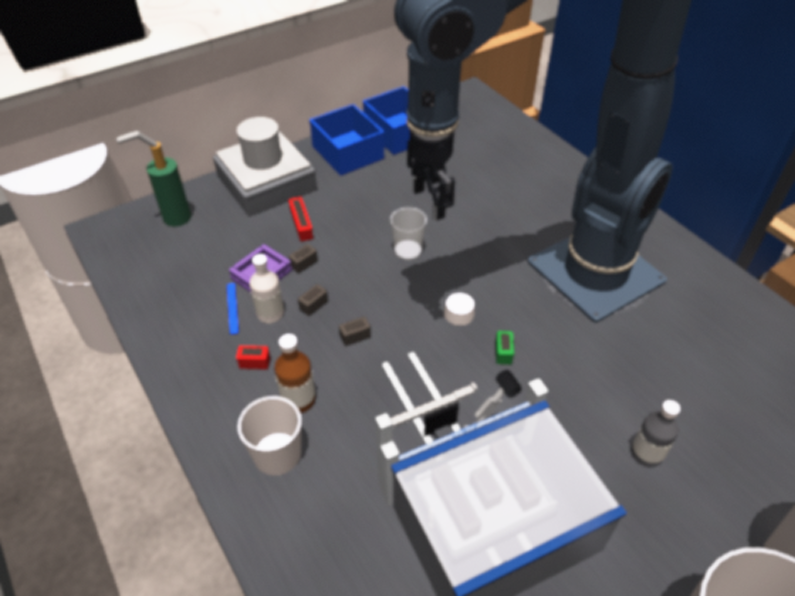

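View pics/endt.png

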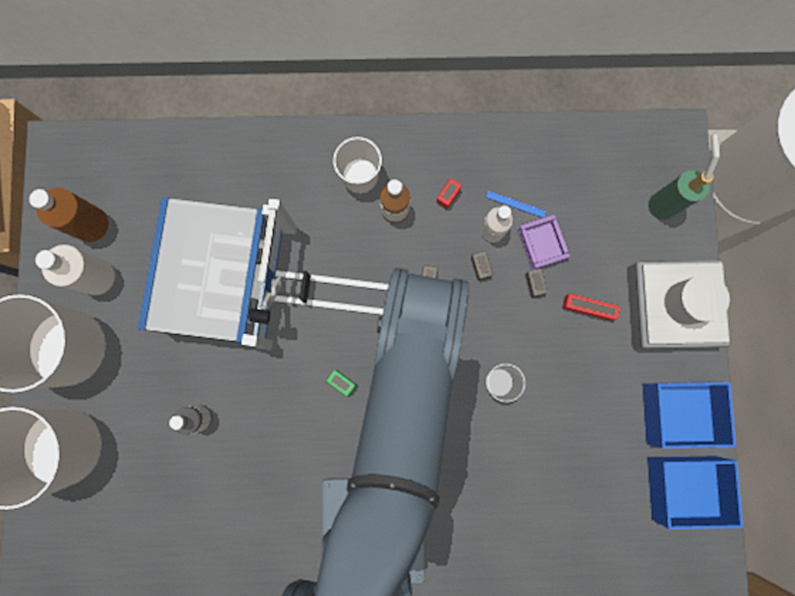

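The end views show the guard down with the bar leaning clear at (508,383), the drawer shut in with its three ingots, and all the bottles upright. The arm is clear.

```bash
python3 -c "
from h import *
print(finish_job())"
```

```text
the job is handed in; nothing more can be done
None
```

The job is handed in: the guard was hooked up, two long ingots and one short one brought the pan to about 20 mm, the drawer was pushed in until it hit a rigid stop, and the guard was unhooked and fully lowered with all bottles standing; measured drawer travel was about 215 mm rather than the stated 225 mm, which I put down to it starting about 10 mm in, because its handle ended about 80 mm in front of the guard, as specified.

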